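Pack channel offcuts interlocked in their tray

ROBOT

A 7-joint arm with a two-finger parallel gripper is mounted at the origin on a cart in front of the work surface, level with it; the furniture and walls round the work are solid. World frame = base frame: x ahead of the robot, y to its left, z up, the work surface at z = 0. Lengths are in m, angles in rad, forces in N, time in s.
With the tool pointing down it reaches from about 0.425 to 0.875 m from the base axis. Payload 4.7 kg.
Tool frame: the origin (TCP) lies at the very end of the fingers, on their centre line; the grasp point (between the pads) lies 19 mm behind it; z points along the fingers, y is the line along which they close (so a half turn about z gives the same grasp; the last joint's range is limited). The gripper opens to 87 mm and grips with 3 to 60 N. Pads are 19 mm wide; open, the fingers measure 117 mm over their backs; the gripper's body (75 mm by 190 mm) begins 51 mm behind the grasp point.
Start: joints at [-1.251, 0.321, -0.07, 1.45, 0.023, 1.371, -0.057], TCP at [0.196, 0.62, 0.223] pointing down, gripper open.
Joint ranges: [-2.86, 2.86], [-0.3, 2.09], [-1.38, 1.24], [0.06, 2.45], [-1.56, 4.7], [0.09, 2.05], [-2.69, 2.69]. Speed limits (rad/s): [2.57, 2.57, 3.14, 3.14, 3.14, 3.14, 3.14].

INTERFACE

Orientations are given as a rotation vector (axis times angle).
In Python, from bench import ctrl gives the robot as it stands.
- The arm moves only by the shell command python3 -m jog 'ROWS' [FORCE]. ROWS is JSON, a list that holds one entry, the list of rows, each a list of 7 numbers: the shift along the tool's x, y, z in mm, then the turn, a rotation vector about the tool's x, y, z in degrees, then the finger opening in mm, from 0 to 87. A call has 1 to 10 rows; each row is the pose to reach, as a shift and turn from the pose commanded when the call began, along the tool's axes at that moment; what a row does not reach only later rows make up. A row lasts 1/10 s, in which the tool goes at most 50 mm and 8.59 degrees, less where a joint would pass 70% of its speed; a pose out of reach is approached as far as the arm can. A call with a gripper value outside its range is refused whole. The fingers move at their own pace and stop on an object; FORCE is the grip in N (left out, the last holds). Time passes only in rows, so rows that repeat a pose let the fingers close. It gives the time, the measured TCP pose, the force, the opening and the grip force at its end, in the units of the state.
- ctrl.get_state(): the state, without advancing time (a new reading comes with each control period).
- ctrl.get_image(name): name is "side" or "top"; returns a dict with "image" (400x640x3 uint8, red, green, blue), "depth" (400x640 float32, m along the optical axis (not along the pixel's ray), 0 where there is no reading), "fov_y" (degrees; the focal length in pixels is half the picture's height over the tangent of half this angle, whatever the lens; pixels are square), "cx", "cy" (the principal point, pixels), "rvec" (rotation vector, rad) and "tvec" (3), from world to camera coordinates, as OpenCV has them. Camera axes: x right, y down, z forward; pixel columns grow to the right and rows downward; lengths in m; the calibration is good to about 2 mm. A picture is of the moment at which its call begins.
- ctrl.close_job(): hands the job in; it is judged then, once.
The state is a dict: "time": time; "joint_positions": joint angles; "qd": joint speeds; "joint_torque": joint torques, N m; "position": TCP position; "tool_rot": TCP orientation; "ft_force": force on the tool from outside, world axes, zero at the start; "torque": the same for the moment, N m; "grip_width": opening from 0.0 (shut) to 1.0 (fully open); "grip_force": force on a finger pad.
Only numpy, scipy, OpenCV 4.12 (cv2) and the standard library are available. Lean on these libraries where they do the work, as an engineer would, in place of code of your own. Each camera call takes 0.05 s, during which the arm holds its last target. There are 200 camera calls.

TASK

Pack the metal channels interlocked in the blue tray. Set the loose channel that lies open side up into the empty bay, flat on the bay's floor, open side still up. Then set the channel that lies open side down centrally across the two, parallel to them and with its ends about level with theirs, so that one of its flanges sits down in the trough of each.

Things in the scene. Friction and masses are not known exactly. Their poses are not given: they have to be found in the camera images.
- tray: Fixed blue tray, 130 mm (x) by 184 mm (y). Origin: centre of its underside, on the bench. Floor 4 mm thick; the 5 mm rim and the 10 mm divider (along x, at y = 0) stand 11 mm above the bench. Two bays, each 120 mm (x) by 82 mm (y), centred at tray y = +46 and -46 mm. The +y bay is empty at the start, the -y bay holds channel_in_tray.
- channel_in_tray: Bare metal U-channel, 100 mm long (its x), 64 mm wide outside (its y), 36 mm high, walls 3 mm (trough 58 wide, 33 deep; black film on trough floor), about 0.15 kg. Loose, open side up, in the tray's -y bay near its centre. Origin: centre of its underside (web), z up.
- channel_up: Bare metal U-channel, 100 mm long (its x), 64 mm wide outside (its y), 36 mm high, walls 3 mm (trough 58 wide, 33 deep; black film on trough floor), about 0.15 kg. Loose on the bench, open side up; goes into the empty bay. Origin: centre of its underside (web), z up. Grip it over both flanges from outside. May have swapped places with channel_down.
- channel_down: Bare metal U-channel, 100 mm long (its x), 64 mm wide outside (its y), 36 mm high, walls 3 mm (trough 58 wide, 33 deep; black film on trough floor), about 0.15 kg. Loose on the bench, open side down, web on top. Origin: centre of its underside, level with the flange tips, z up. Grip it over both flanges from outside. In place its flange tips rest on the other two's webs, 7 mm above the bench.

How it is judged:
On the way, in this order (a step that is already met when the one before it is completed fails the run):
1. the open-up channel stands flat in the empty bay (x of channel_up in the frame of tray between -0.015 and 0.015 m and y of channel_up in the frame of tray between 0.032 and 0.06 m and z of channel_up in the frame of tray below 0.008 m and angle between channel_up's own z axis and vertical below 0.08 rad), for 0.2 s.
2. the open-down channel sits across both, one flange in each trough (x of channel_down in the frame of tray between -0.025 and 0.025 m and y of channel_down in the frame of tray between -0.025 and 0.025 m and z of channel_down in the frame of tray between 0.003 and 0.011 m and angle between channel_down's own z axis and vertical below 0.08 rad and angle between the x axis of channel_down and the x axis of tray, either way round below 0.2 rad), for 0.2 s.
At the end, for the whole second after the job is handed in: One open-up channel flat (0.08 rad) in each bay, within 14 mm of its centre. The open-down one lies level across them, a flange in each trough: tips 7 mm (+-4) above the bench, centre within 25 mm of the tray's centre each way, parallel to its x within 0.2 rad. All at rest (all of step 1 and all of step 2 and x of channel_in_tray in the frame of tray between -0.015 and 0.015 m and y of channel_in_tray in the frame of tray between -0.06 and -0.032 m and z of channel_in_tray in the frame of tray below 0.008 m and angle between channel_in_tray's own z axis and vertical below 0.08 rad and linear speed of each of channel_in_tray, channel_up, channel_down below 0.02 m/s); the robot touches nothing.
It also fails if it takes over 51 s, if anything falls off the work surface, if the arm or the gripper's body presses on something with over 40 N, if the wrist force passes 120 N, or if a joint passes its speed limit or range.

## Working session

There is one attempt and no reset: what is moved stays moved. The work goes in short steps, Python scripts to look and compute and a shell command to move; the robot and the scene stay as the last step left them, time stands still between calls to the robot, and variables do not carry over. Pictures are saved under pics/ and viewed, at most 10 in all, crops included, and the job is handed in when it is done.

```bash
mkdir -p pics; cat > h.py <<'E'
import numpy as np, cv2
from scipy.spatial.transform import Rotation as R
from bench import ctrl
def grab(n):
    d=ctrl.get_image(n); return d
def world(d):
    h,w=d["depth"].shape; f=h/2/np.tan(np.radians(d["fov_y"])/2)
    u,v=np.meshgrid(np.arange(w),np.arange(h)); z=d["depth"]
    P=np.stack([(u-d["cx"])/f*z,(v-d["cy"])/f*z,z],-1)
    M=R.from_rotvec(d["rvec"]).as_matrix()
    W=(P-np.array(d["tvec"]))@M; W[z==0]=np.nan
    return W
def save(d,n): cv2.imwrite("pics/"+n,d["image"][:,:,::-1])
E
python3 - <<'E'
from h import *
for n in("top","side"):
    d=grab(n); save(d,n+"1.png"); np.savez(n+"1.npz",**d)
s=ctrl.get_state(); print(s["time"],s["position"],s["tool_rot"],R.from_rotvec(s["tool_rot"]).as_matrix().round(3),s["ft_force"])
E
```

```text
0.1 [0.19558499 0.61937424 0.22158218] [-4.78365294e-01 -3.10483379e+00  2.65739746e-03] [[-0.954  0.301 -0.   ]
 [ 0.301  0.954 -0.002]
 [-0.    -0.002 -1.   ]] [-0.95091216 -0.02948337 -0.42962561]
```

View pics/top1.png

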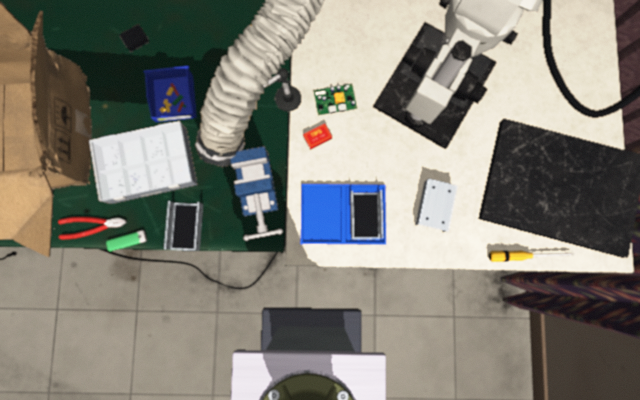

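View pics/side1.png

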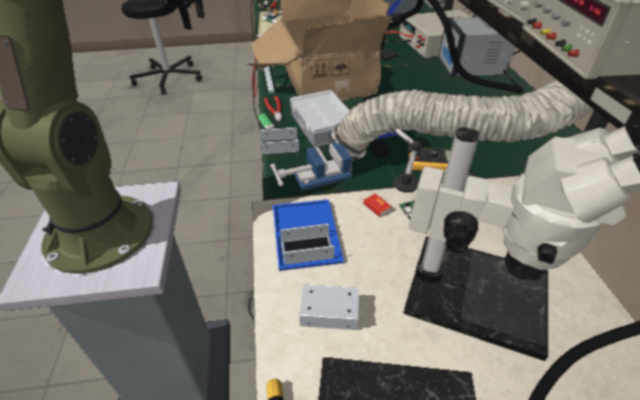

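The top view shows the tray at px (343,213) with its empty bay on the left. channel_in_tray is at (367,215), the open-down channel at (435,203) and the open-up channel at (183,225). The arm isn't where I expected it in the picture, so I'll check the geometry with depth.

```bash
python3 - <<'E'
from h import *
for n in("top","side"):
    d=dict(np.load(n+"1.npz")); W=world(d); np.save(n+"W.npy",W)
    M=R.from_rotvec(d["rvec"]).as_matrix(); print(n,"cam at",(-M.T@d["tvec"]).round(3),"axes",M.round(2).tolist(),d["fov_y"],d["cx"],d["cy"])
    pts={"top":[(343,187),(325,213),(367,215),(435,203),(183,225),(167,225),(310,395),(345,213),(210,215),(305,150)],"side":[(306,240),(330,300),(280,140),(100,250),(30,60)]}[n]
    for u,v in pts: print((u,v),W[v,u].round(4),d["depth"][v,u].round(3))
d=dict(np.load("top1.npz"));im=d["image"][150:270,150:480]
cv2.imwrite("pics/crop.png",cv2.resize(im,None,fx=2.4,fy=2.4,interpolation=cv2.INTER_CUBIC)[:,:,::-1])
E
```

```text
top cam at [ 0.341 -0.007  0.951] axes [[0.02, -1.0, 0.01], [-0.99, -0.02, -0.13], [0.13, -0.01, -0.99]] 48.89069136921258 321.1607882985944 200.75197024479596
(343, 187) [ 0.4994 -0.0651  0.0121] 0.953
(325, 213) [ 0.4427 -0.0274  0.0046] 0.952
(367, 215) [ 0.4399 -0.1179  0.0089] 0.948
(435, 203) [ 0.4652 -0.2573  0.0386] 0.924
(183, 225) [0.4105 0.2777 0.0018] 0.947
(167, 225) [0.4074 0.3011 0.0339] 0.914
(310, 395) [ 0.0742 -0.0038  0.0286] 0.878
(345, 213) [ 0.443  -0.0703  0.0111] 0.946
(210, 215) [ 0.4336  0.2215 -0.0006] 0.953
(305, 150) [ 5.827e-01  1.950e-02 -4.000e-04] 0.975
side cam at [ 0.396 -0.668  0.643] axes [[0.99, -0.13, -0.01], [-0.1, -0.67, -0.74], [0.08, 0.73, -0.68]] 52.01434270879609 315.174252392031 202.46272668722017
(306, 240) [ 0.4416 -0.0919  0.0086] 0.854
(330, 300) [ 0.4651 -0.2639  0.0386] 0.71
(280, 140) [0.4119 0.2977 0.0011] 1.142
(100, 250) [ 0.0261 -0.0709  0.0197] 0.827
(30, 60) [ 0.0408 -0.0139  0.3887] 0.621
```

View pics/crop.png

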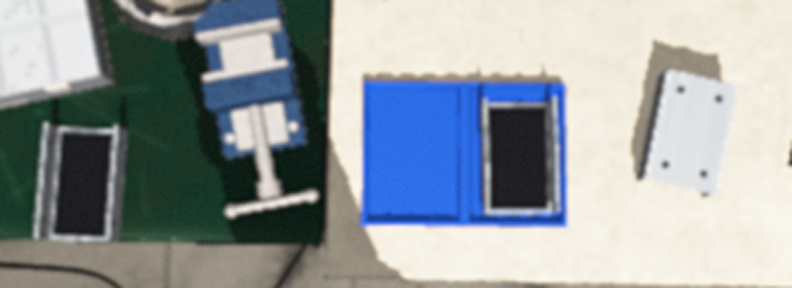

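```bash
cat >> h.py <<'E'
def rect(P):
    (c,s,a)=cv2.minAreaRect((P[:,:2]*1000).astype(np.float32))
    if s[0]<s[1]: a+=90; s=s[::-1]
    a=(a+90)%180-90
    return np.round(c,1),np.round(s,1),round(a,1),len(P),"zmed/max",np.round(np.median(P[:,2])*1000,1),np.round(np.percentile(P[:,2],95)*1000,1)
def box(W,x0,x1,y0,y1,z0,z1):
    P=W.reshape(-1,3); k=(P[:,0]>x0)&(P[:,0]<x1)&(P[:,1]>y0)&(P[:,1]<y1)&(P[:,2]>z0)&(P[:,2]<z1); return P[k],k
E
python3 - <<'E'
from h import *
for n in("top","side"):
    W=np.load(n+"W.npy"); im=np.load(n+"1.npz")["image"].astype(int); print(n)
    print("up  ",rect(box(W,.33,.49,.21,.34,.012,.06)[0]))
    print("up hi",rect(box(W,.33,.49,.21,.34,.029,.06)[0]))
    print("down",rect(box(W,.37,.56,-.34,-.19,.03,.06)[0]))
    print("intray",rect(box(W,.37,.52,-.19,-.06,.02,.06)[0]), rect(box(W,.37,.52,-.19,-.06,.031,.06)[0]))
    P,k=box(W,.35,.53,-.2,.05,.002,.016); c=im.reshape(-1,3)[k]; b=(c[:,2]>c[:,0]+80)
    print("tray",rect(P[b]))
    for nm,q in(("vise",(.3,.6,.1,.22,.01,.4)),("left",(.33,.49,.33,.42,.01,.4))):
        P=box(W,*q)[0]; 
        if len(P): print(nm,P.min(0).round(3),P.max(0).round(3))
E
```

```text
top
up   (array([424.5, 288.5]), array([130.7, 102.9]), -0.3, 648, 'zmed/max', np.float64(32.7), np.float64(55.4))
up hi (array([424.5, 288.3]), array([131. , 102.6]), -0.0, 387, 'zmed/max', np.float64(36.9), np.float64(56.0))
down (array([ 463.5, -264.4]), array([100.8,  65.4]), -12.0, 1449, 'zmed/max', np.float64(36.8), np.float64(39.5))
intray (array([ 440.1, -114.4]), array([99. , 64.3]), 1.7, 238, 'zmed/max', np.float64(39.2), np.float64(42.8)) (array([ 440.1, -114.4]), array([99. , 64.3]), 1.7, 186, 'zmed/max', np.float64(40.0), np.float64(43.2))
tray (array([442.5, -65.4]), array([183.3, 128.2]), -88.9, 3340, 'zmed/max', np.float64(5.5), np.float64(12.8))
vise [0.381 0.1   0.01 ] [0.6   0.22  0.157]
left [0.356 0.33  0.01 ] [0.49 0.42 0.06]
side
up   (array([424.5, 287.2]), array([131.1, 103.4]), 0.1, 671, 'zmed/max', np.float64(25.6), np.float64(44.9))
up hi (array([425.2, 287.3]), array([129.7, 103.4]), 0.1, 251, 'zmed/max', np.float64(33.9), np.float64(53.3))
down (array([ 464.1, -263.9]), array([99.6, 66.7]), -11.8, 1901, 'zmed/max', np.float64(36.0), np.float64(37.7))
intray (array([ 441.1, -114.6]), array([99.2, 66.9]), 2.1, 750, 'zmed/max', np.float64(31.5), np.float64(40.1)) (array([ 441.7, -114.5]), array([98.6, 66.6]), 1.6, 390, 'zmed/max', np.float64(37.0), np.float64(40.7))
tray (array([443. , -65.8]), array([187.3, 127.5]), -89.3, 1933, 'zmed/max', np.float64(4.6), np.float64(11.6))
vise [0.382 0.1   0.01 ] [0.6   0.22  0.157]
left [0.358 0.332 0.01 ] [0.49  0.42  0.057]
```

```bash
python3 - <<'E'
from h import *
for n in("top","side"):
    W=np.load(n+"W.npy"); print(n)
    for zz in(.012,.028):
      P=box(W,.345,.475,.225,.325,zz,.045)[0]
      print("up",zz,rect(P),P.min(0).round(3),P.max(0).round(3))
      Q=np.round(P[:,:2]*1000/10).astype(int); H=np.zeros((14,11),int)
      for a,b in Q: H[a-34,b-22]+=1
    print("rows x=340.. cols y=220..\n",H)
    # max height map vicinity
    P=box(W,.32,.56,.12,.42,.0,.5)[0]; M=np.zeros((12,15),int)
    for p in P:
        i,j=int((p[0]-.32)/.02),int((p[1]-.12)/.02); M[min(i,11),min(j,14)]=max(M[min(i,11),min(j,14)],p[2]*1000)
    print("heights rows x=.32+.02i cols y=.12+.02j\n",M)
E
```

```text
top
up 0.012 (array([408.4, 269.9]), array([98.1, 65.2]), -0.8, 456, 'zmed/max', np.float64(29.2), np.float64(38.1)) [0.359 0.237 0.012] [0.458 0.303 0.041]
up 0.028 (array([408.4, 269.9]), array([98.1, 65.2]), -0.8, 249, 'zmed/max', np.float64(34.8), np.float64(38.5)) [0.359 0.237 0.028] [0.458 0.303 0.041]
rows x=340.. cols y=220..
 [[ 0  0  0  0  0  0  0  0  0  0  0]
 [ 0  0  0  0  0  0  0  0  0  0  0]
 [ 0  0  9  0  0  0  0  0  7  0  0]
 [ 0  0 11  0  0  0  0  0 14  0  0]
 [ 0  0 13  0  0  0  0  0 14  0  0]
 [ 0  0 12  0  0  0  0  0 12  0  0]
 [ 0  0 12  0  0  0  0  0 13  0  0]
 [ 0  0 14  0  0  0  0  0 12  0  0]
 [ 0  0 10  0  0  0  0  0 15  0  0]
 [ 0  0 11  0  0  0  0  0 12  0  0]
 [ 0  0 15  0  0  0  0  0 14  0  0]
 [ 0  0 10  0  0  0  0  0 13  0  0]
 [ 0  0  2  0  0  0  0  0  4  0  0]
 [ 0  0  0  0  0  0  0  0  0  0  0]]
heights rows x=.32+.02i cols y=.12+.02j
 [[  0   0   0   0   0   0   0   0   0   0   0   0   0   0   0]
 [  3   1   2   2   2  35  35   6   4  36   2   1   1   2  14]
 [  4   4   4   5   4  38  38   7  38  37   5  14  16  17  16]
 [ 45   5   6   4   3  40  4
[... 1300 characters left out ...]
 9  0  0]
 [ 0  0  6  0  0  0  0  0  4  0  0]
 [ 0  0  0  0  0  0  0  0  0  0  0]]
heights rows x=.32+.02i cols y=.12+.02j
 [[ 0  0  0  0  0  0  0  0  0  0  0  0  0  0  0]
 [ 0  0  0  0  0 20 22  0  1  0  0  0  0  0 13]
 [ 1  2  1  3  2 35 35  0 35 36  0 10 11 13 13]
 [42  1  2  3  2 36 35  0 36 36  0 10 13 12  9]
 [ 2  0  2  2  2 37 35  0 35 36  0  0  1  3 10]
 [11  1  3  2  1 35 34  0 36 36  0  0  1  1  8]
 [18  0  3  1  2 37 34  0 35 35  0  0  2  2 47]
 [66 67  3  1  1  2  2  1  1  2 54 54 55 57 57]
 [68 67  0  0  0  0 29 55 55 55 57 56 56 56 57]
 [65 65  0  0  0  0 55 56 56 56 56 56 57 56 57]
 [65 66 68 63 64  1 55 57 56 57 56 57 57 57 56]
 [68 70 94 98 90 84  2 57 56 56 56 56 56 56 56]]
```

```bash
cat >> h.py <<'E'
def yaws(W,x0,x1,ys,z0,z1):
    out=[]
    for a,b in ys:
        P=box(W,x0,x1,a,b,z0,z1)[0]; p=np.polyfit(P[:,0],P[:,1],1); out.append((round(np.degrees(np.arctan(p[0])),2),round(p[0]*(x0+x1)/2*1000+p[1]*1000,1)))
    return out
def to(x,y,yaw,z):  # mm/deg: tool-frame shift from current pose to TCP target, tool y at yaw from world y
    s=ctrl.get_state(); M=R.from_rotvec(s["tool_rot"]).as_matrix()
    d=M.T@(np.array([x,y,z])-np.array(s["position"])*1000)
    c,n=np.cos(np.radians(yaw)),np.sin(np.radians(yaw)); best=None
    for sg in(1,-1):
        T=np.array([[-c*sg,-n*sg,0],[-n*sg,c*sg,0],[0,0,-1]]).T; T=np.array([[-c*sg,-n*sg,0],[-n*sg,c*sg,0],[0,0,-1]]).T
        Y=np.array([-n,c,0])*sg; Z=np.array([0,0,-1.]); X=np.cross(Y,Z); T=np.stack([X,Y,Z],1)
        r=np.degrees(R.from_matrix(M.T@T).as_rotvec())
        if best is None or np.linalg.norm(r)<np.linalg.norm(best): best=r
    print("shift",d.round(1),"turn",best.round(1),"t",round(s["time"],2),"pos",(np.array(s["position"])*1000).round(1),"ft",np.round(s["ft_force"],1),"w",round(s["grip_width"]*87,1),"gf",s["grip_force"])
E
python3 - <<'E'
from h import *
for n in("top","side"):
    W=np.load(n+"W.npy")
    print(n,yaws(W,.362,.455,[(.23,.25),(.29,.315)],.029,.045),yaws(W,.395,.485,[(-.155,-.135),(-.095,-.075)],.031,.05))
to(409,270,-1,110)
s=ctrl.get_state();print(s["joint_positions"])
E
```

```text
top [(np.float64(-0.97), np.float64(239.1)), (np.float64(-1.15), np.float64(300.0))] [(np.float64(1.54), np.float64(-144.6)), (np.float64(1.32), np.float64(-83.9))]
side [(np.float64(-0.98), np.float64(239.6)), (np.float64(-1.06), np.float64(300.7))] [(np.float64(2.0), np.float64(-145.3)), (np.float64(1.92), np.float64(-84.4))]
shift [-308.7 -268.7  112.1] turn [ -0.1  -0.  -16.5] t 0.1 pos [195.6 619.4 221.6] ft [-1.  -0.  -0.4] w 87.0 gf 0.0
[-1.25092943  0.32175854 -0.07008178  1.45151797  0.02264506  1.3707987
 -0.0569046 ]
```

```bash
python3 -m jog '[[[-117,-193,0,0,0,0,87],[-117,-193,0,0,0,0,87],[-117,-193,0,0,0,0,87],[-117,-193,0,0,0,0,87],[-117,-193,0,0,0,0,87],[-309,-269,50,0,0,-16.5,87],[-309,-269,80,0,0,-16.5,87],[-309,-269,100,0,0,-16.5,87],[-309,-269,112,0,0,-16.5,87],[-309,-269,112,0,0,-16.5,87]]]' 40
python3 -c "
from h import *
to(409,270,-1,13)"
```

```text
time: 1.1
position: [0.4105, 0.269, 0.1097]
tool_rot: [0.028, 3.141, 0.001]
ft_force: [0.7, 0.6, 0.1]
grip_width: 0.993
grip_force: 0.0
shift [ 1.6  0.9 96.7] turn [ 0.  0. -0.] t 1.1 pos [410.5 269.  109.7] ft [0.7 0.6 0.1] w 86.4 gf 0.0
```

```bash
python3 -m jog '[[[0,0,45,0,0,0,87],[0,0,80,0,0,0,87],[0,0,97,0,0,0,87],[0,0,97,0,0,0,87],[0,0,97,0,0,0,50],[0,0,97,0,0,0,50],[0,0,97,0,0,0,50],[0,0,97,0,0,0,50],[0,0,97,0,0,0,50]]]' 40
python3 -c "
from h import *
to(409,270,-1,13)"
```

```text
time: 2.0
position: [0.4101, 0.271, 0.0147]
tool_rot: [0.028, 3.14, 0.002]
ft_force: [-0.8, -0.1, 5.2]
grip_width: 0.731
grip_force: 40.1
shift [ 1.1 -1.   1.7] turn [ 0.1  0.1 -0. ] t 2.0 pos [410.1 271.   14.7] ft [-0.8 -0.1  5.2] w 63.6 gf 40.06109854672104
```

```bash
python3 -m jog '[[[0,0,-45,0,0,0,50],[0,0,-90,0,0,0,50],[0,0,-110,0,0,0,50],[0,0,-110,0,0,0,50]]]' 40
python3 -c "
from h import *
to(443.5,-20,1,125)"
```

```text
time: 2.4
position: [0.4114, 0.2719, 0.1271]
tool_rot: [0.028, 3.136, 0.008]
ft_force: [-0.0, -0.3, -1.5]
grip_width: 0.731
grip_force: 40.0
shift [ -37.3 -291.3    0.8] turn [ 0.3  0.3 -2. ] t 2.4 pos [411.4 271.9 127.1] ft [-0.  -0.3 -1.5] w 63.6 gf 40.04826761665754
```

```bash
python3 -m jog '[[[-4,-30,0,0,0,0,50],[-9,-70,0,0,0,0,50],[-14,-110,0,0,0,0,50],[-19,-150,0,0,0,-1,50],[-24,-190,0,0,0,-2,50],[-29,-230,0,0,0,-2,50],[-34,-265,0,0,0,-2,50],[-36,-285,0,0,0,-2,50],[-36,-291,0,0,0,-2,50],[-36,-291,0,0,0,-2,50]]]' 40
python3 - <<'E'
from h import *
to(443.5,-20,1,45)
E
```

```text
time: 3.4
position: [0.4393, -0.0215, 0.1225]
tool_rot: [0.025, -3.14, 0.0]
ft_force: [0.1, -0.8, -0.9]
grip_width: 0.733
grip_force: 40.0
shift [-4.3  1.4 77.5] turn [ 0.  -0.1 -0.1] t 3.4 pos [439.3 -21.5 122.5] ft [ 0.1 -0.8 -0.9] w 63.8 gf 40.04829258075915
```

```bash
python3 -m jog '[[[-4,1,30,0,0,0,50],[-4,1,60,0,0,0,50],[-4,1,77,0,0,0,50],[-4,1,77,0,0,0,50],[-4,1,77,0,0,0,50]]]' 40
python3 - <<'E'
from h import *
to(443.5,-20,1,20)
d=grab("top"); W=world(d); d2=grab("side"); W2=world(d2); save(d2,"side2.png")
for w in(W,W2): print(rect(box(w,.37,.52,-.19,-.075,.031,.05)[0]),rect(box(w,.37,.52,-.056,.05,.05,.075)[0]))
E
```

```text
time: 3.9
position: [0.444, -0.019, 0.0465]
tool_rot: [0.03, -3.141, 0.0]
ft_force: [0.6, -0.5, -0.5]
grip_width: 0.731
grip_force: 40.0
shift [ 0.5 -0.9 26.5] turn [-0.  -0.   0.1] t 3.9 pos [444.  -19.   46.5] ft [ 0.6 -0.5 -0.5] w 63.6 gf 40.04833749728277
  return _methods._mean(a, axis=axis, dtype=dtype,
  ret = ret.dtype.type(ret / rcount)
Traceback (most recent call last):
  File "h.py", line 18, in rect
    return np.round(c,1),np.round(s,1),round(a,1),len(P),"zmed/max",np.round(np.median(P[:,2])*1000,1),np.round(np.percentile(P[:,2],95)*1000,1)
                                                                                                                ~~~~~~~~~~~~~^^^^^^^^^^^
IndexError: index -1 is out of bounds for axis 0 with size 0
```

View pics/side2.png

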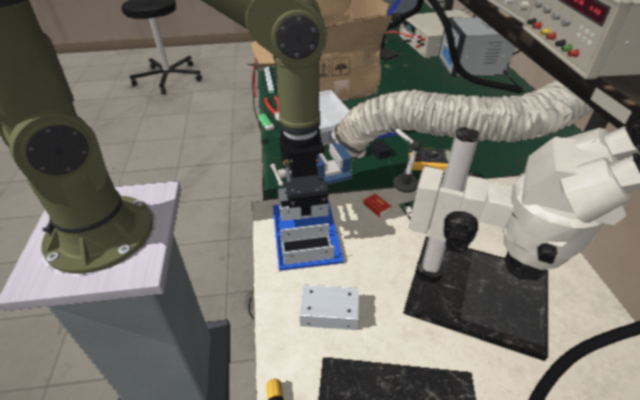

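The side view shows the gripper holding the channel level above the empty bay at px (305,205). channel_in_tray is undisturbed at (306,242). I'll lower it now.

```bash
python3 -m jog '[[[0,-1,10,0,0,0,50],[0,-1,18,0,0,0,50],[0,-1,23,0,0,0,50],[0,-1,26,0,0,0,50],[0,-1,28,0,0,0,50],[0,-1,28,0,0,0,50]]]' 40
python3 - <<'E'
from h import *
to(443.5,-20,1,20)
E
```

```text
time: 4.6
position: [0.4441, -0.0213, 0.0188]
tool_rot: [0.026, -3.141, -0.0]
ft_force: [-2.5, 0.2, 2.3]
grip_width: 0.731
grip_force: 40.1
shift [ 0.6  1.3 -1.2] turn [ 0. -0. -0.] t 4.6 pos [444.1 -21.3  18.8] ft [-2.5  0.2  2.3] w 63.6 gf 40.05035171750933
```

```bash
python3 -m jog '[[[0,0,0,0,0,0,74],[0,0,0,0,0,0,74],[0,0,0,0,0,0,74],[0,0,-20,0,0,0,74],[0,0,-60,0,0,0,74],[0,0,-105,0,0,0,87],[0,0,-105,0,0,0,87]]]' 40
python3 - <<'E'
from h import *
to(464,-264,-11.9,124)
E
```

```text
time: 5.3
position: [0.4486, -0.021, 0.1292]
tool_rot: [-0.027, 3.131, 0.004]
ft_force: [0.8, 0.5, 0.5]
grip_width: 0.949
grip_force: 0.0
shift [ -11.2 -243.2    4.7] turn [ 0.2  0.6 12.9] t 5.3 pos [448.6 -21.  129.2] ft [0.8 0.5 0.5] w 82.6 gf 0.0
```

```bash
python3 -m jog '[[[-14,-50,0,0,0,4,87],[-14,-100,0,0,0,8,87],[-14,-150,0,0,0,12.9,87],[-14,-200,0,0,0,12.9,87],[-14,-243,0,0,0,12.9,87],[-14,-243,0,0,0,12.9,87],[-14,-243,0,0,0,12.9,87]]]' 40
python3 - <<'E'
from h import *
d=grab("top"); save(d,"top3.png"); W=world(d); d2=grab("side"); W2=world(d2)
to(464,-264,-11.9,13)
for w in(W,W2):
    P=box(w,.37,.52,-.06,.05,.025,.05)[0]; Q=box(w,.37,.52,-.19,-.07,.031,.05)[0]
    if len(P): print("up",rect(P),"\nin",rect(Q))
E
```

```text
time: 6.0
position: [0.4616, -0.2649, 0.123]
tool_rot: [-0.331, -3.123, 0.001]
ft_force: [0.3, 0.4, -0.5]
grip_width: 1.0
grip_force: 0.0
shift [ -1.9  -1.4 110. ] turn [ 0.1 -0.1  0.1] t 6.1 pos [ 462.5 -262.3  123. ] ft [-0.9  0.3 -0.6] w 87.6 gf 0.0
up (array([442.4, -22.5]), array([98.8, 63.1]), 1.1, 153, 'zmed/max', np.float64(40.3), np.float64(43.1)) 
in (array([ 440.3, -114.8]), array([99. , 64.7]), 1.1, 183, 'zmed/max', np.float64(40.3), np.float64(43.0))
up (array([423. , -21.8]), array([68.2, 58.8]), -89.0, 253, 'zmed/max', np.float64(33.1), np.float64(40.5)) 
in (array([ 420.3, -115.1]), array([66.1, 56. ]), -88.5, 182, 'zmed/max', np.float64(36.7), np.float64(40.4))
```

View pics/top3.png

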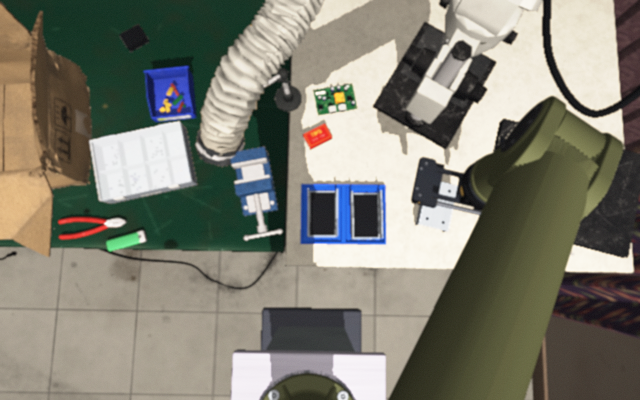

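The top view shows channel_up seated in the left bay at (323,213), measured at (442,-22), and channel_in_tray at (367,215). The gripper is over the open-down channel at (435,205).

```bash
python3 -m jog '[[[-1,-1,45,0,0,0,87],[-1,-1,85,0,0,0,87],[-1,-1,110,0,0,0,87],[-1,-1,110,0,0,0,87],[-1,-1,110,0,0,0,50],[-1,-1,110,0,0,0,50],[-1,-1,110,0,0,0,50],[-1,-1,110,0,0,0,50],[-1,-1,110,0,0,0,50]]]' 40
python3 -c "
from h import *
to(464,-264,-11.9,13)"
```

```text
time: 7.0
position: [0.4643, -0.2651, 0.0149]
tool_rot: [0.326, 3.122, 0.001]
ft_force: [-0.1, 1.4, 7.6]
grip_width: 0.731
grip_force: 40.0
shift [0.5 1.  1.9] turn [ 0.   0.1 -0. ] t 7.0 pos [ 464.3 -265.1   14.9] ft [-0.1  1.4  7.6] w 63.6 gf 39.99606728553772
```

```bash
python3 -m jog '[[[0,0,-45,0,0,0,50],[0,0,-90,0,0,0,50],[0,0,-110,0,0,0,50],[0,0,-110,0,0,0,50],[0,0,-110,0,0,0,50]]]' 40
python3 -c "
from h import *
to(442.5,-67.5,1.1,124)"
```

```text
time: 7.5
position: [0.463, -0.2648, 0.1233]
tool_rot: [0.326, 3.124, 0.001]
ft_force: [0.3, -0.0, -1.3]
grip_width: 0.732
grip_force: 40.0
shift [ 60.7 188.8  -0.5] turn [  0.   0. -13.] t 7.5 pos [ 463.  -264.8  123.3] ft [ 0.3 -0.  -1.3] w 63.7 gf 39.991410970687866
```

```bash
python3 -m jog '[[[10,30,0,0,0,-2,50],[22,68,0,0,0,-5,50],[34,106,0,0,0,-8,50],[46,144,0,0,0,-11,50],[55,172,0,0,0,-13,50],[61,189,0,0,0,-13,50],[61,189,0,0,0,-13,50],[61,189,0,0,0,-13,50]]]' 40
python3 - <<'E'
from h import *
to(442.5,-67.5,1.1,75)
E
```

```text
time: 8.3
position: [0.4415, -0.0679, 0.1224]
tool_rot: [0.031, -3.139, 0.001]
ft_force: [-0.5, -0.3, -1.0]
grip_width: 0.731
grip_force: 40.0
shift [-1.1  0.4 47.4] turn [-0.  -0.1  0. ] t 8.3 pos [441.5 -67.9 122.4] ft [-0.5 -0.3 -1. ] w 63.6 gf 39.99135911464691
```

```bash
python3 -m jog '[[[-1,0,25,0,0,0,50],[-1,0,50,0,0,0,50],[-1,0,58,0,0,0,50],[-1,0,58,0,0,0,50],[-1,0,58,0,0,0,50]]]' 40
python3 - <<'E'
from h import *
to(442.5,-67.5,1.1,22)
d=grab("top"); W=world(d); d2=grab("side"); W2=world(d2)
cv2.imwrite("pics/side4.png",cv2.resize(d2["image"][160:300,220:400],None,fx=4,fy=4)[:,:,::-1])
for w in(W,W2):
    P=box(w,.37,.52,-.15,.02,.075,.096)[0]; print(len(P), rect(P) if len(P)>9 else "")
E
```

```text
time: 8.8
position: [0.4439, -0.0684, 0.0661]
tool_rot: [-0.028, 3.141, -0.001]
ft_force: [-0.1, 0.1, -1.3]
grip_width: 0.728
grip_force: 40.0
shift [ 1.4  0.9 44.1] turn [-0.   0.  -0.1] t 8.8 pos [443.9 -68.4  66.1] ft [-0.1  0.1 -1.3] w 63.3 gf 39.99155044555664
0 
382 (array([430.6, -88.8]), array([117.3,  58.5]), -33.7, 382, 'zmed/max', np.float64(86.1), np.float64(89.1))
```

View pics/side4.png

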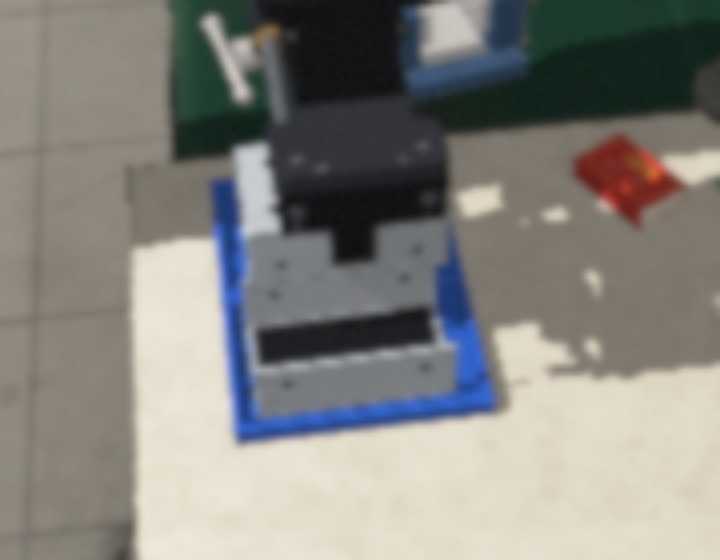

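The crop shows the held channel level and parallel above the tray, its near flange face at crop (345,270). That flange is in line with channel_in_tray's trough at (345,340).

```bash
python3 -m jog '[[[1,1,10,0,0,0,50],[1,1,20,0,0,0,50],[1,1,28,0,0,0,50],[1,1,35,0,0,0,50],[1,1,40,0,0,0,50],[1,1,43,0,0,0,50],[1,1,44,0,0,0,50],[1,1,44,0,0,0,50]]]' 40
python3 - <<'E'
from h import *
to(442.5,-67.5,1.1,22)
E
```

```text
time: 9.7
position: [0.4422, -0.0667, 0.0219]
tool_rot: [0.03, -3.14, -0.001]
ft_force: [-3.9, -0.1, 5.0]
grip_width: 0.735
grip_force: 40.0
shift [-0.3 -0.8 -0.1] turn [ 0.  -0.1 -0. ] t 9.7 pos [442.2 -66.7  21.9] ft [-3.9 -0.1  5. ] w 64.0 gf 39.98977303504944
```

Seated. Next I open the fingers to 78 mm, rise straight up and back off to the side so the cameras can see.

```bash
python3 -m jog '[[[0,0,0,0,0,0,78],[0,0,0,0,0,0,78],[0,0,0,0,0,0,78],[0,0,-15,0,0,0,78],[0,0,-50,0,0,0,78],[0,0,-95,0,0,0,78],[0,0,-130,0,0,0,78],[0,-50,-130,0,0,0,78],[0,-100,-130,0,0,0,78],[-20,-150,-130,0,0,0,78]]]' 40
python3 -m jog '[[[0,-50,0,0,0,0,78],[-20,-90,0,0,0,0,78],[-20,-90,0,0,0,0,78],[-20,-90,0,0,0,0,78]]]' 40
python3 - <<'E'
from h import *
d=grab("top"); W=world(d); d2=grab("side"); W2=world(d2)
cv2.imwrite("pics/top5.png",cv2.resize(d["image"][150:270,270:420],None,fx=4,fy=4)[:,:,::-1])
for w in(W,W2):
    for q in((.37,.52,-.15,.02,.03,.06),(.37,.52,-.11,-.02,.03,.06)): print(rect(box(w,*q)[0]))
E
```

```text
time: 10.7
position: [0.4628, -0.2145, 0.1524]
tool_rot: [-0.029, 3.139, 0.004]
ft_force: [0.7, 0.6, 0.8]
grip_width: 0.897
grip_force: 0.0
time: 11.1
position: [0.4849, -0.3031, 0.1505]
tool_rot: [0.026, -3.138, 0.002]
ft_force: [-0.4, -0.2, -0.1]
grip_width: 0.901
grip_force: 0.0
(array([441.2, -69.1]), array([156.2, 102.5]), -88.8, 1645, 'zmed/max', np.float64(43.4), np.float64(46.2))
(array([441.2, -67.1]), array([102.4,  64.2]), 1.0, 1488, 'zmed/max', np.float64(43.6), np.float64(46.3))
(array([441.6, -67.2]), array([161.1, 100.9]), -88.6, 1378, 'zmed/max', np.float64(42.1), np.float64(44.3))
(array([442.4, -66.9]), array([101.,  67.]), -0.8, 1037, 'zmed/max', np.float64(42.6), np.float64(44.4))
```

View pics/top5.png

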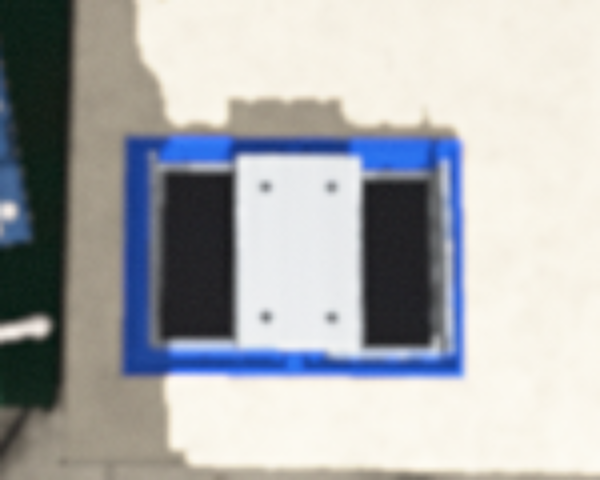

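The crop shows the open-down channel at (297,253) lying level across both troughs. Its web top is at 43 mm, as it should be, its centre is within 2 mm of the tray's, and the gripper is clear.

```bash
python3 -c "
from bench import ctrl
print(ctrl.close_job())"
```

```text
the job is handed in; nothing more can be done
None
```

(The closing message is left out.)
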